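# Close and tuck the flap of an index-card box

## Robot

A 7-joint arm with a two-finger parallel gripper is mounted at the origin on the work surface. World frame = base frame: x ahead of the robot, y to its left, z up, the work surface at z = 0. Lengths are in m, angles in degrees, forces in N, time in s.
With the tool pointing down it reaches from about 0.4 to 0.875 m from the base axis. Payload 6.5 kg.
Tool frame: the origin (TCP) lies midway between the tips of the shut fingers; the grasp point (between the pads) lies 19 mm behind it; z points along the fingers, y is the line along which they close (so a half turn about z gives the same grasp; the last joint's range is limited). The gripper opens to 85 mm and grips with 20 to 120 N. Pads are 22 mm wide; open, the fingers measure 114 mm over their backs; the gripper's body (76 mm by 85 mm) begins 54 mm behind the grasp point. The pads swing forward as they close: fully open they stand 13 mm farther back than shut.
Start: joints at [60.206, 30.733, -0.252, 88.115, 0.149, 61.152, -4.079], TCP at [0.285, -0.584, 0.231] pointing down, gripper open.
Joint ranges: [-154.64, 154.64], [-21.42, 123.67], [-72.66, 72.17], [13.99, 137.28], [-74.86, 254.86], [10.95, 109.41], [-158.01, 158.01]. Speed limits (degrees/s): [136.94, 136.94, 180, 180, 180, 180, 180].

## Interface

Orientations are given as [roll, pitch, yaw] about the fixed x, y, z axes, in that order (R = Rz(yaw) Ry(pitch) Rx(roll)).
In Python, from rig import get_obs, capture, camera_model, sign_off, outline_of gives the robot as it stands. The module is installed in compiled form; this text tells all that it offers.
- The arm moves only by the shell command python3 -m pendant 'ROWS' [OPENING] [FORCE]. ROWS is JSON, a list of rows, each a list of 6 numbers: the shift along the tool's x, y, z in cm, then the turn, a rotation vector about the tool's x, y, z in degrees. A call has exactly 10 rows; each row is the pose to reach, as a shift and turn from the pose commanded when the call began, along the tool's axes at that moment; what a row does not reach only later rows make up. A row lasts 1/10 s, in which the tool goes at most 50 mm and 8.59 degrees, less where a joint would pass 70% of its speed; a pose out of reach is approached as far as the arm can. A call with a gripper value outside its range is refused whole. OPENING is the opening, from 0 (shut) to 1 (fully open), set as the call begins (- or left out, the last holds). The fingers move at their own pace and stop on an object; FORCE is the grip in N (left out, the last holds). Time passes only in rows, so rows that repeat a pose let the fingers close, or fill a call up. It gives the time, the measured TCP pose, the force, the opening and the grip force at its end, in the units of the state.
- get_obs(): the state, without advancing time (a new reading comes with each control period).
- capture(name): name is "scene" or "top"; returns (picture, depth): 480x640x3 uint8, red, green, blue; 480x640 float32, m along the optical axis (not along the pixel's ray), 0 where there is no reading.
- camera_model(name): a dict with "mtx" (3x3 intrinsics, pixels), "dist_coeffs" ([k1, k2, p1, p2, k3] as OpenCV has them; the pictures are not rectified), "R" (3x3) and "t" (3): a world point X has camera coordinates R X + t. Camera axes: x right, y down, z forward; pixel columns grow to the right and rows downward; lengths in m; the calibration is good to about 2 mm. A picture is of the moment at which its call begins. camera_model takes no time and is no camera call.
- sign_off(): hands the job in; it is judged then, once.
Trained networks look in the newest picture that a camera, given by its name, has taken for a name from the list of things; names that differ only in an ending like _2 or _b are one class to them, and where a whole thing is asked for, a point or a joint stands for the part that bears it (a point fixed in the world has none). Each returns a list of dicts, best first, with "confidence" (0 to 1); they miss things now and then, are a little off and sometimes report something else, mostly with a low value. They report only what shows in the picture. A call takes as long as a camera call. They do not tell look-alikes from the thing itself.
- outline_of(camera, name): "region" (480x640 bool, what is visible of it) and "at" ([column, row] in pixels, amid what is visible of it).
The state is a dict: "t": time; "joint_positions": joint angles; "qd": joint speeds; "joint_torque": joint torques, N m; "eef_pos": TCP position; "tcp_rot": TCP orientation; "wrist_force": force on the tool from outside, world axes, zero at the start; "torque": the same for the moment, N m; "width": finger opening in m; "finger_force": force on a finger pad.
Only numpy, scipy, OpenCV 4.12 (cv2) and the standard library are available. Lean on these libraries where they do the work, as an engineer would, in place of code of your own. Each camera call takes 0.05 s, during which the arm holds its last target. There are 200 camera calls.

## Task

Close the index-card box for the shelf: with your fingertips push the yellow flap over until it lies flat on the box, then, keeping it pressed down, push it away from the hinge (its ridge helps) until its free edge is tucked well beneath the red lip, and take your hand away. Push only on the flap's yellow outer side and its ridge; do not pinch the flap or touch its grey lining, do not pick up or shove the box, and leave the other things on the counter alone.

Things in the scene. Friction and masses are not known exactly. Their poses are not given: they have to be found in the camera images.
- card_box: Blue plastic index-card box full of cards, 150 (x) x 170 (y) x 75 mm high, about 1.4 kg, loose on the counter on its flat base. Origin: centre of its underside. Its x axis runs from the hinge side (the side nearer the robot) to the lip side, y along the hinge, z up. It keeps the yellow flap on its hinge side and the red lip on its opposite side.
- flap_fold (a joint): Fold angle of the yellow flap about its hinge line, rad: 0 = lying flat and shut over the box (a stop), 1.57 = standing upright, more = leaning back away from the lip. The flap starts between about 1.6 and 2.2. The hinge is springy: it pushes a shut flap open with 0.5 to 1 N at its free edge, up to about 0.7 rad, so it does not stay down unless its edge is beneath the lip.
- flap_slide (a joint): How far the flap has slid outwards in its own plane, away from the hinge, on its slotted arms, m: 0 = drawn in, 0.018 = fully out (a stop). It is stiff: about 5 N moves it, and it stays where it is left. Flat and drawn in, the free edge stops just short of the lip's mouth; flat and slid out fully, it reaches 11 mm beneath the flat underside of the lip. If it is slid out before the flap is flat, the edge lands on top of the lip.
- flap_hinge (a point): Centre of the hinge line of the flap, fixed to the box at (-68, 0, 78.5) mm in its frame; 78.5 mm above the counter. Axes as the box's.
- flap_edge (a point): Middle of the flap's free edge, at half its thickness, 120 mm from the hinge line when drawn in. The flap is a yellow sheet 118 mm long, 150 mm wide, 3 mm thick. Its axes: x from the hinge to the free edge, y along the hinge, z out of the outer (yellow) face, which is up when shut.
- flap_ridge (a point): Top middle of the black thumb ridge on the flap's yellow outer face: a bar 50 mm long across the flap, 6 mm wide and 7 mm high above the face, its middle 81 mm from the hinge line when the flap is drawn in. Its side towards the hinge is the one to push against. Axes as those of flap_edge.
- flap_liner: Grey lining on the flap's inner face (the face that looks into the box when shut), 104 x 118 mm, 1.5 mm thick. It is not to be touched.
- lip_edge (a point): Middle of the inner edge of the red retaining lip's flat underside, fixed to the box at (59.5, 0, 84) mm in its frame. The lip is 100 mm wide along y, 3.5 mm thick, its top 87.5 mm above the counter, with a short guide from its inner edge that slopes upwards and towards the hinge to (53, 91) mm in x and z. The shut flap's upper face lies at 80 mm, 4 mm below the lip's underside.
- glue_stick: Bystander: upright white glue stick with red cap, 29 mm thick, 90 mm high, beside the box. Origin: centre of its underside.
- eraser: Bystander: white eraser in a blue sleeve, 45 x 22 x 13 mm, beside the box. Origin: centre of its underside.
- stapler: Bystander: black and blue stapler, 130 x 36 x 62 mm. Origin: centre of its underside.
- tape_dispenser: Bystander: yellow desk tape dispenser, 140 x 55 x 95 mm. Origin: centre of its underside.
- pen_pot: Bystander: black pot of pens, 76 mm wide, pens to 150 mm high. Origin: centre of its underside.
- sticky_notes: Bystander: three-colour stack of sticky notes, 76 x 76 x 32 mm. Origin: centre of its underside.
- tape_roll: Bystander: roll of brown tape lying flat, 90 mm wide, 48 mm high. Origin: centre of its underside.
Not all that is in view belongs to the job. Leave any orange or pink look-alike of the card_box alone.

How it is judged:
By the outcome, as a careful person would: the job done as asked, in the order asked, and still so for the second after the job is handed in, with the robot touching nothing.
It also fails if it takes over 42 s, if anything falls off the work surface, if the arm or the gripper's body presses on something with over 40 N, if the wrist force passes 120 N, or if a joint passes its speed limit or range.

## Working session

There is one attempt and no reset: what is moved stays moved. The work goes in short steps, Python scripts to look and compute and a shell command to move; the robot and the scene stay as the last step left them, time stands still between calls to the robot, and variables do not carry over. Pictures are saved under pics/ and viewed, at most 10 in all, crops included, and the job is handed in when it is done.

```bash
mkdir -p pics; ls
python3 - <<'E'
from rig import *
import cv2,numpy as np
o=get_obs(); print(o)
for n in ("scene","top"):
    p,d=capture(n); cv2.imwrite(f"pics/{n}0.png",p[:,:,::-1]); np.save(f"{n}_d.npy",d); np.save(f"{n}_p.npy",p)
    m=camera_model(n); print(n,m)
E
```

```text
pics
{'t': 0.0, 'joint_positions': array([60.20592014, 30.77712699, -0.25556797, 88.17143892,  0.14910483,
       61.15001649, -4.08099257]), 'qd': array([-0.02428613,  0.04052918, -0.03416359,  0.0258677 ,  0.09391339,
        0.00050087, -0.03921449]), 'joint_torque': array([ 8.87238571e-05, -5.83407319e+01,  1.04862805e+00, -2.59098440e+01,
        1.23310796e-02,  9.59622179e-03, -1.03633590e-05]), 'eef_pos': array([ 0.28467237, -0.58364855,  0.23041201]), 'tcp_rot': array([-1.79901979e+02,  6.69427479e-03,  2.60048382e+01]), 'wrist_force': array([-0.65968478, -0.52845216, -0.39706258]), 'torque': array([ 0.00777045, -0.01387453, -0.02225411]), 'finger_force': 0.0, 'width': 0.08492419113280474}
scene {'mtx': array([[512.66240727,   0.        , 314.53776067],
       [  0.        , 512.66240727, 233.25222071],
       [  0.        ,   0.        ,   1.        ]]), 'dist_coeffs': array([-0.07625969,  0.        ,  0.        ,  0.        ,  0.        ]), 'R': array([[-0.63677961,  0.77104299, -0.0021067 ],
       [ 0.45677526,  0.37503197, -0.80666436],
       [-0.62118282, -0.5146297 , -0.59100607]]), 't': array([ 0.34615673, -0.15809039,  1.62687417])}
top {'mtx': array([[445.41642569,   0.        , 314.95463867],
       [  0.        , 445.41642569, 237.56166334],
       [  0.        ,   0.        ,   1.        ]]), 'dist_coeffs': array([-0.02733024,  0.        ,  0.        ,  0.        ,  0.        ]), 'R': array([[ 0.0257283 , -0.9996465 ,  0.00670234],
       [-0.99237045, -0.02634857, -0.12044353],
       [ 0.12057755, -0.00355239, -0.99269755]]), 't': array([-0.02963589,  0.50785561,  1.00691049])}
```

View pics/scene0.png

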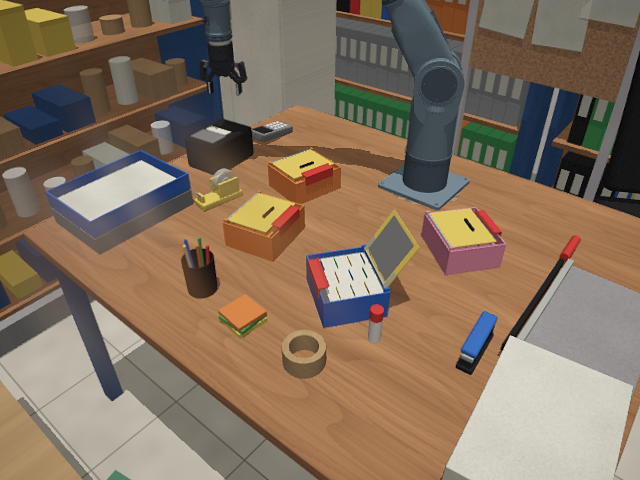

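View pics/top0.png

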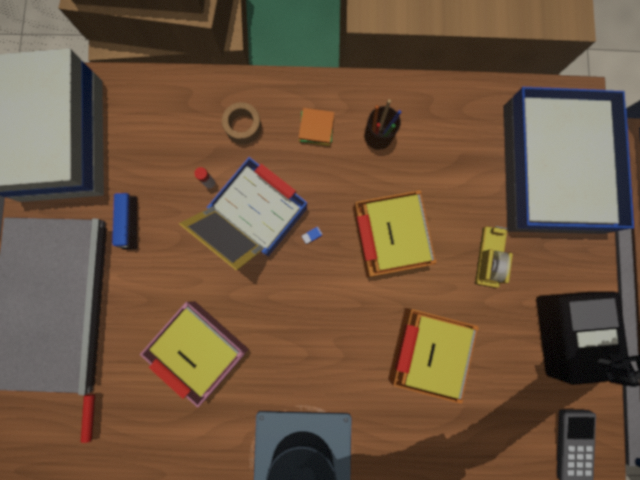

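Candidates for card_box in the top view are: blue (258,205), orange (395,233), orange (437,355) and pink (193,355). The blue one matches the description. In the scene view it's at (350,285), with the flap leaning back. The glue stick is at (205,178) and the eraser at (313,235), both close to it.

```bash
cat > h.py <<'E'
from rig import *
import numpy as np, cv2
def cloud(cam,d):
    m=camera_model(cam); v,u=np.mgrid[:480,:640]
    n=cv2.undistortPoints(np.stack([u,v],-1).reshape(-1,1,2).astype(float),m["mtx"],m["dist_coeffs"]).reshape(480,640,2)
    c=np.dstack([n*d[...,None],d]); return (c-m["t"])@m["R"]
def proj(cam,X):
    m=camera_model(cam); return cv2.projectPoints(np.asarray(X,float).reshape(-1,3),cv2.Rodrigues(m["R"])[0],m["t"],m["mtx"],m["dist_coeffs"])[0].reshape(-1,2)
E
python3 - <<'E'
from h import *
for cam in ("top","scene"):
    p=np.load(f"{cam}_p.npy"); d=np.load(f"{cam}_d.npy"); X=cloud(cam,d)
    hsv=cv2.cvtColor(p,cv2.COLOR_RGB2HSV)
    H,S,V=[hsv[...,i].astype(int) for i in range(3)]
    c=outline_of(cam,"card_box"); print(cam,[(q["at"],round(q["confidence"],2),q["region"].sum()) for q in c])
    at=[258,205] if cam=="top" else [350,285]
    q=min(c,key=lambda q:np.hypot(*(np.array(q["at"])-at))); box=q["region"]
    np.save(cam+"_box.npy",box)
    r=cv2.dilate(box.astype(np.uint8),np.ones((9,9)))>0
    for name,mk in (("red",(S>140)&((H<8)|(H>172))),("blue",(H>105)&(H<125)&(S>150)),("yel",(H>18)&(H<32)&(S>120)),("grey",(S<60)&(V<140))):
        k=r&mk&(d>0); P=X[k]
        print(name,k.sum(),"med",np.median(P,0).round(4),"z5-95",np.percentile(P[:,2],[5,50,95]).round(4))
        if name=="red":
            k2=P[(P[:,2]>.075)&(P[:,2]<.1)][:,:2]; print(cv2.minAreaRect((k2*1000).astype(np.float32)), "mean",k2.mean(0))
        if name=="blue":
            k2=P[(P[:,2]>.062)&(P[:,2]<.085)][:,:2]; rr=cv2.minAreaRect((k2*1000).astype(np.float32)); print(rr)
        if name in("yel","grey"):
            k2=P[P[:,2]>.06]; print(np.linalg.svd(k2-k2.mean(0),full_matrices=False)[2][2], k2[np.argmax(k2[:,2])])
    for n in ("flap_fold","flap_liner","glue_stick","eraser"):
        c=outline_of(cam,n); 
        for q in c[:4]:
            k=q["region"]&(d>0); print(n,q["at"],round(q["confidence"],2),np.median(X[k],0).round(3))
    x,y=at; cr=cv2.resize(p[y-70:y+70,x-90:x+90],None,fx=4,fy=4,interpolation=cv2.INTER_CUBIC)
    cv2.imwrite(f"pics/crop_{cam}.png",cr[:,:,::-1])
E
```

```text
top [([190.5, 354.0], 0.9, np.int64(6389)), ([393.3, 232.2], 0.86, np.int64(5411)), ([431.2, 354.8], 0.65, np.int64(5889)), ([244.5, 212.7], 0.55, np.int64(7452))]
red 491 med [0.6289 0.0771 0.0864] z5-95 [0.0209 0.0864 0.0903]
((627.5536499023438, 77.61082458496094), (98.81565856933594, 25.41053581237793), 51.970516204833984) mean [0.62752032 0.07745681]
blue 2 med [0.4708 0.0946 0.0797] z5-95 [0.0795 0.0797 0.08  ]
((470.75396728515625, 94.56922912597656), (3.1077022552490234, 0.0), 138.55984497070312)
yel 567 med [0.4661 0.1913 0.163 ] z5-95 [0.0003 0.163  0.1793]
[-0.66538159  0.50367201 -0.55098263] [0.51213086 0.25413823 0.18258996]
grey 1957 med [0.5015 0.172  0.1189] z5-95 [0.0014 0.1189 0.1674]
[-0.50516815  0.39677065 -0.76640602] [0.4725576  0.19189679 0.173992  ]
flap_fold [438.6, 359.3] 0.79 [ 0.249 -0.295  0.079]
flap_fold [398.9, 232.0] 0.76 [ 0.521 -0.203  0.079]
flap_fold [194.2, 351.5] 0.64 [0.249 0.239 0.078]
flap_fold [222.8, 235.8] 0.55 [0.493 0.177 0.136]
flap_liner [221.6, 234.9] 0.96 [0.494 0.178 0.135]
flap_liner [492.0, 259.3] 0.64 [ 0.466 -0.424  0.043]
glu
[... 559 characters left out ...]
.0596 0.0751]
((574.7647094726562, 120.71932983398438), (176.48802185058594, 147.71546936035156), 52.13977813720703)
yel 597 med [0.5102 0.2093 0.1449] z5-95 [0.0671 0.1449 0.1776]
[-0.60929903  0.46311571 -0.64364473] [0.48896047 0.22470383 0.18069846]
grey 1696 med [0.5009 0.1772 0.1236] z5-95 [0.0444 0.1236 0.1685]
[ 0.61148033 -0.45421668  0.64790355] [0.48143216 0.2032261  0.17451436]
flap_fold [300.2, 158.3] 0.81 [ 0.254 -0.297  0.078]
flap_fold [462.8, 228.1] 0.77 [0.255 0.245 0.079]
flap_fold [257.2, 213.5] 0.66 [ 0.53  -0.203  0.078]
flap_fold [396.4, 248.4] 0.59 [0.499 0.184 0.129]
flap_liner [392.4, 250.1] 0.79 [0.498 0.183 0.131]
glue_stick [375.6, 321.2] 0.74 [0.65  0.251 0.056]
```

View pics/crop_top.png

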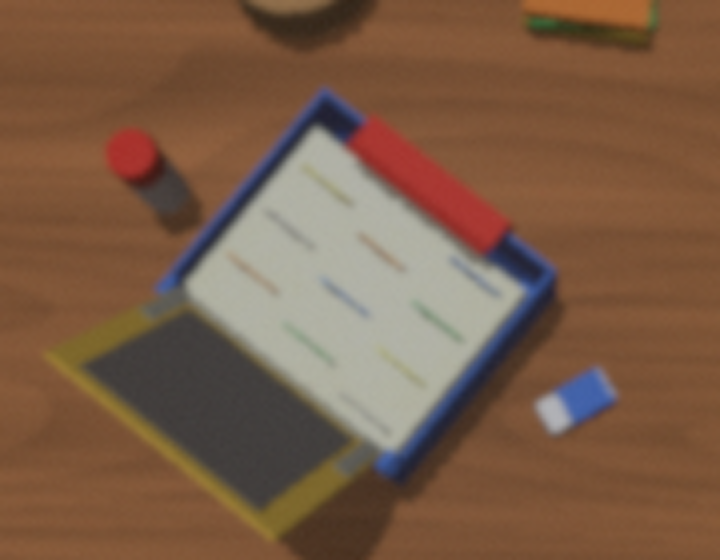

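The close crop confirms the blue box: red lip at upper right, flap leaning back towards the robot, grey lining facing the camera, glue stick and eraser clear of it. From both cameras, the box centre is about (0.577, 0.118) with yaw about -38°. The flap edge height of 0.181 puts the fold at about 2.12 rad.

```bash
cat >> h.py <<'E'
from scipy.spatial.transform import Rotation as Ro
BC=np.array([.577,.118,0]); YAW=-38
RB=Ro.from_euler("z",YAW,degrees=True).as_matrix()
def pose(bx,by,bz,tilt):   # box frame mm, tool tilt (deg) -> world TCP, R
    f=np.radians(tilt); s,c=np.sin(f),np.cos(f)
    return BC+RB@(np.array([bx,by,bz])/1e3), RB@np.array([[-c,0,s],[0,1,0],[-s,0,-c]])
def touch(th,r,by,tilt,gap=0):   # front corner on outer face
    t,f=np.radians(th),np.radians(tilt); o=1.5+gap
    x=-68+r*np.cos(t)-o*np.sin(t)-11*np.cos(f); z=78.5+r*np.sin(t)+o*np.cos(t)-11*np.sin(f)
    return pose(x,by,z,tilt)
def now():
    o=get_obs(); return np.array(o["eef_pos"]),Ro.from_euler("xyz",o["tcp_rot"],degrees=True).as_matrix()
def rel(a,b):
    return np.r_[a[1].T@(b[0]-a[0])*100, Ro.from_matrix(a[1].T@b[1]).as_rotvec(degrees=True)].round(1).tolist()
E
python3 - <<'E'
from h import *
a=now()
via=(np.array([.42,-.2,.26]),Ro.from_euler("z",65,degrees=True).as_matrix()@np.array([[1,0,0],[0,-1,0],[0,0,-1.]]))
A=pose(-200,-50,230,0); B=pose(-200,-50,230,45); C=touch(121,70,-50,45,40); D=touch(121,70,-50,45,0)
for n,p in zip("VABCD",(via,A,B,C,D)): print(n,p[0].round(3),Ro.from_matrix(p[1]).as_euler("xyz",degrees=True).round(1))
print(rel(a,via)); print(rel(via,A)); print(rel(A,B)); print(rel(B,C)); print(rel(C,D))
E
```

```text
V [ 0.42 -0.2   0.26] [180.   0.  65.]
A [0.389 0.202 0.23 ] [180.   0. 142.]
B [0.389 0.202 0.23 ] [180.  45. 142.]
C [0.43  0.169 0.109] [180.  45. 142.]
D [0.457 0.148 0.13 ] [180.  45. 142.]
[29.0, -28.6, -2.9, -0.0, 0.0, -39.0]
[35.1, -19.8, 3.0, 0.0, 0.0, -77.0]
[0.0, 0.0, 0.0, -0.0, -45.0, -0.0]
[4.8, 0.0, 12.3, 0.0, 0.0, 0.0]
[-3.9, 0.0, 1.0, 0.0, 0.0, 0.0]
```

```bash
python3 -m pendant '[[1.5,-1.5,-0.5,0,0,-2],[5,-5,-1,0,0,-6],[9,-9,-2,0,0,-11],[12.5,-12.5,-3,0,0,-17],[16,-16,-3,0,0,-23],[19.5,-19.5,-3,0,0,-29],[23,-23,-3,0,0,-33],[26,-26,-3,0,0,-36],[28,-28,-3,0,0,-38],[29,-28.6,-3,0,0,-39]]' 0 20
python3 - <<'E'
from h import *
print(rel(now(),pose(-200,-50,230,0)))
E
```

```text
t: 1.6
eef_pos: [0.4211, -0.1968, 0.2617]
tcp_rot: [180.0, -0.0, 65.3]
wrist_force: [0.1, -0.9, 0.4]
width: -0.0001
finger_force: 0.0
[34.9, -19.6, 3.2, 0.0, -0.0, -76.7]
```

```bash
python3 -m pendant '[[1.5,-0.5,0,0,0,-4],[5,-2,0,0,0,-12],[9,-4,0,0,0,-20],[13,-6.5,0,0,0,-28],[17,-9,0,0,0,-36],[21,-11.5,1,0,0,-44],[25,-14,1.5,0,0,-52],[29,-16.5,2,0,0,-60],[33,-18.5,3,0,0,-68],[35,-19.6,3,0,0,-76]]'
python3 - <<'E'
from h import *
a=now(); print(rel(a,pose(-200,-50,230,45)),rel(a,pose(-200,-50,200,25)),get_obs()["joint_positions"].round(0))
E
```

```text
t: 2.6
eef_pos: [0.3901, 0.2029, 0.2309]
tcp_rot: [179.9, -0.1, 141.5]
wrist_force: [-0.3, -0.5, 1.2]
width: 0.0001
finger_force: 0.0
[0.0, -0.2, 0.1, -0.2, -45.1, -0.5] [0.0, -0.2, 3.1, -0.1, -25.1, -0.6] [  7.  15. -46. 116.  13.  54.   5.]
```

```bash
python3 -m pendant '[[0,0,0,0,-3,0],[0,0,0,0,-8,0],[0,0,0,0,-13,0],[0,0,0,0,-19,0],[0,0,0,0,-25,0],[0,0,0,0,-31,0],[0,0,0,0,-37,0],[0,0,0,0,-41,0],[0,0,0,0,-44,0],[0,0,0,0,-45,0]]'
python3 - <<'E'
from h import *
a=now(); print(rel(a,touch(121,70,-50,45,40)),get_obs()["joint_positions"].round(0))
E
```

```text
t: 3.6
eef_pos: [0.3904, 0.2003, 0.2306]
tcp_rot: [-179.9, 45.0, 141.1]
wrist_force: [0.0, -0.4, 0.3]
width: -0.0
finger_force: 0.0
[5.0, 0.1, 12.1, -0.7, 0.0, -0.6] [-31.  22. -40. 126.  59.  73. -58.]
```

```bash
python3 -m pendant '[[0.3,0,0.6,0,0,0],[0.8,0,2,0,0,0],[1.4,0,3.5,0,0,0],[2,0,5,0,0,0],[2.6,0,6.5,0,0,0],[3.2,0,8,0,0,0],[3.9,0,9.5,0,0,0],[4.4,0,11,0,0,0],[4.8,0,11.8,0,0,0],[5,0,12.1,0,0,0]]'
python3 - <<'E'
from h import *
a=now(); print(rel(a,touch(121,70,-50,45,0)),get_obs()["joint_positions"].round(0))
p,d=capture("scene"); cv2.imwrite("pics/s2.png",cv2.resize(p[180:350,260:470],None,fx=3.5,fy=3.5)[:,:,::-1])
a=touch(121,70,-50,45,40)
for i,(th,t) in enumerate([(121,45),(116,42),(111,38),(106,34),(101,30),(96,26),(91,22),(86,18),(81,14),(76,10),(70,6),(64,3),(58,0),(52,0),(46,0)]): print(th,rel(a,touch(th,70,-50,t,0)))
E
```

```text
t: 4.6
eef_pos: [0.4299, 0.1673, 0.1098]
tcp_rot: [-179.9, 45.0, 140.9]
wrist_force: [-0.0, 0.3, 0.8]
width: -0.0001
finger_force: 0.0
[-3.8, 0.2, 0.9, -0.8, -0.0, -0.8] [-31.  37. -33. 129.  76.  67. -72.]
121 [-3.9, 0.0, 1.0, 0.0, 0.0, 0.0]
116 [-4.5, -0.0, 1.1, -0.0, 3.0, 0.0]
111 [-5.1, 0.0, 1.2, -0.0, 7.0, -0.0]
106 [-5.6, 0.0, 1.4, 0.0, 11.0, 0.0]
101 [-6.2, 0.0, 1.6, 0.0, 15.0, -0.0]
96 [-6.7, 0.0, 1.9, 0.0, 19.0, 0.0]
91 [-7.2, 0.0, 2.2, 0.0, 23.0, -0.0]
86 [-7.6, 0.0, 2.6, -0.0, 27.0, 0.0]
81 [-8.1, 0.0, 3.0, 0.0, 31.0, -0.0]
76 [-8.5, 0.0, 3.4, 0.0, 35.0, 0.0]
70 [-8.9, -0.0, 4.0, 0.0, 39.0, -0.0]
64 [-9.2, 0.0, 4.6, 0.0, 42.0, 0.0]
58 [-9.4, 0.0, 5.3, 0.0, 45.0, 0.0]
52 [-9.6, 0.0, 6.0, 0.0, 45.0, 0.0]
46 [-9.7, 0.0, 6.7, 0.0, 45.0, 0.0]
```

View pics/s2.png

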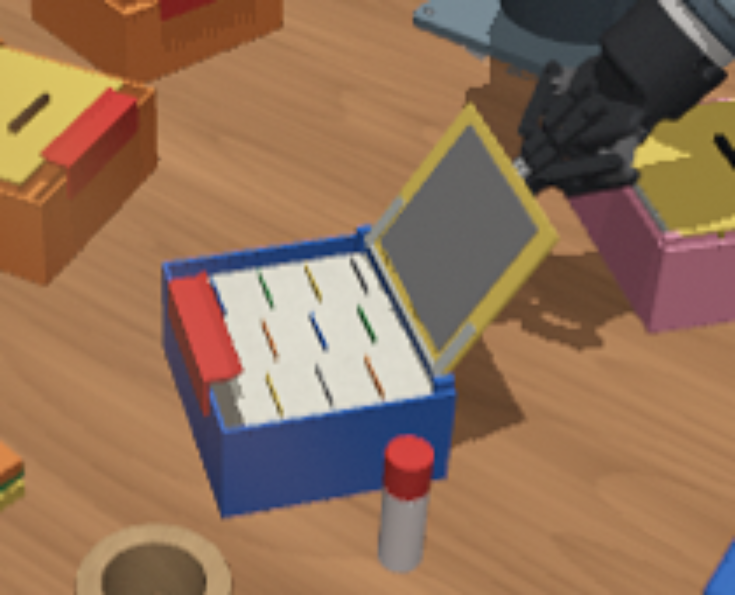

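The shut fingertips sit behind the flap at about (410,228) in the full image, clear of the pink box. I'll start folding.

```bash
python3 -m pendant '[[-0.5,0,0.1,0,0,0],[-1.4,0,0.3,0,0,0],[-2.2,0,0.5,0,0,0],[-3,0,0.8,0,0,0],[-3.6,0,1,0,0,0],[-4.2,0,1.1,0,2,0],[-4.8,0,1.2,0,5,0],[-5.4,0,1.3,0,9,0],[-6,0,1.5,0,13,0],[-6.5,0,1.7,0,17,0]]'
python3 - <<'E'
from h import *
p,d=capture("scene"); cv2.imwrite("pics/s3.png",cv2.resize(p[180:350,260:470],None,fx=3.5,fy=3.5)[:,:,::-1])
a=now(); print(rel(a,touch(98,70,-50,28)),get_obs()["joint_positions"].round(0))
for th,t in [(93,24),(88,20),(83,16),(78,12),(72,8),(66,4),(60,0),(54,0),(48,0),(42,0),(36,0)]: print(th,rel(a,touch(th,70,-50,t,0)))
E
```

```text
t: 5.65
eef_pos: [0.4749, 0.132, 0.1449]
tcp_rot: [179.9, 27.9, 141.0]
wrist_force: [-1.4, 0.4, -1.0]
width: 0.0002
finger_force: 0.5
[0.5, 0.2, 0.2, -0.4, -0.1, -1.1] [ -9.  25. -35. 125.  62.  49. -39.]
93 [-0.1, 0.2, 0.3, -0.4, 3.9, -1.2]
88 [-0.7, 0.2, 0.5, -0.4, 7.9, -1.2]
83 [-1.2, 0.2, 0.8, -0.3, 11.9, -1.2]
78 [-1.7, 0.3, 1.0, -0.3, 15.9, -1.2]
72 [-2.3, 0.3, 1.5, -0.2, 19.9, -1.2]
66 [-2.8, 0.3, 1.9, -0.2, 23.9, -1.2]
60 [-3.3, 0.3, 2.4, -0.2, 27.9, -1.2]
54 [-3.7, 0.3, 3.1, -0.2, 27.9, -1.2]
48 [-4.0, 0.3, 3.7, -0.2, 27.9, -1.2]
42 [-4.2, 0.3, 4.4, -0.2, 27.9, -1.2]
36 [-4.3, 0.3, 5.2, -0.2, 27.9, -1.2]
```

View pics/s3.png

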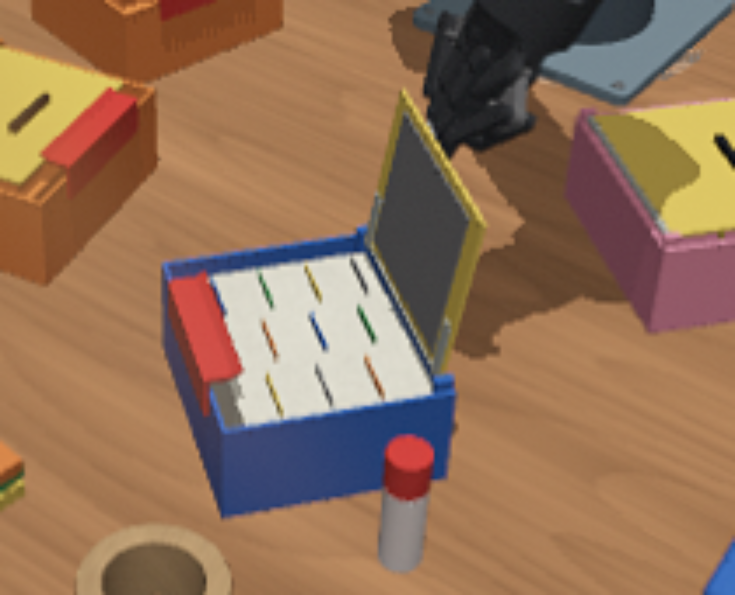

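The flap is now nearly upright (about 95°) and the box hasn't moved. I'll keep folding.

```bash
python3 -m pendant '[[-0.1,0,0.3,0,4,0],[-0.7,0,0.5,0,8,0],[-1.2,0.1,0.8,0,12,0],[-1.7,0.2,1,0,16,0],[-2.3,0.3,1.5,0,20,-1],[-2.8,0.3,1.9,0,24,-1],[-3.3,0.3,2.4,0,28,-1],[-3.7,0.3,3,0,28,-1],[-4,0.3,3.6,0,28,-1],[-4.2,0.3,4.2,0,28,-1]]'
python3 - <<'E'
from h import *
p,d=capture("scene"); cv2.imwrite("pics/s4.png",cv2.resize(p[180:350,260:470],None,fx=3.5,fy=3.5)[:,:,::-1])
a=now(); print(rel(a,touch(43,70,-50,0)),get_obs()["joint_positions"].round(0))
P=touch(40,60,-50,0,20); Q=touch(45,60,0,0,20); F=touch(0,58,0,0,0); print(rel(a,P),rel(a,Q),rel(a,F))
for th in (40,30,20,10,0): print(th,rel(a,touch(th,60,0,0)))
E
```

```text
t: 6.7
eef_pos: [0.5201, 0.0988, 0.1266]
tcp_rot: [-179.7, 0.1, 142.1]
wrist_force: [-1.5, 0.0, 1.7]
width: 0.0001
finger_force: 0.8
[-0.4, 0.0, -0.1, -0.3, 0.1, 0.0] [ 18.  35. -44. 109.  32.  49.   9.]
[1.4, 0.0, -0.8, -0.3, 0.1, 0.0] [1.9, 5.0, -1.0, -0.3, 0.1, 0.0] [-1.1, 5.1, 4.6, -0.3, 0.1, 0.0]
40 [0.1, 5.0, 0.8, -0.3, 0.1, 0.0]
30 [-0.5, 5.0, 1.6, -0.3, 0.1, 0.0]
20 [-0.9, 5.0, 2.5, -0.3, 0.1, 0.0]
10 [-1.2, 5.1, 3.5, -0.3, 0.1, 0.0]
0 [-1.3, 5.1, 4.6, -0.3, 0.1, 0.0]
```

View pics/s4.png

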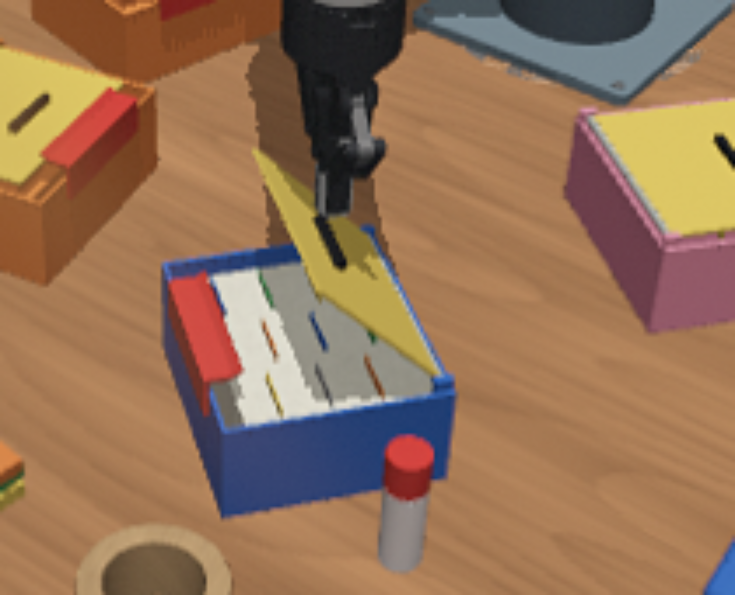

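The flap is at about 43°, with the finger just beside the ridge end. I'll back off, centre on the ridge line hinge-side, and press down from there.

```bash
python3 -m pendant '[[0.5,0,-0.3,0,0,0],[1.2,0,-0.7,0,0,0],[1.9,0,-1,0,0,0],[2,0.5,-1,0,0,0],[2,1.5,-1,0,0,0],[2,2.7,-1,0,0,0],[2,3.9,-1,0,0,0],[2,4.7,-1,0,0,0],[2,5,-1,0,0,0],[2,5,-1,0,0,0]]'
python3 - <<'E'
from h import *
p,d=capture("scene"); cv2.imwrite("pics/s5.png",cv2.resize(p[180:350,260:470],None,fx=3.5,fy=3.5)[:,:,::-1])
a=now(); 
for th in (50,40,30,20,10,0): print(th,rel(a,touch(th,58,0,0)))
E
```

```text
t: 7.75
eef_pos: [0.5358, 0.1508, 0.1365]
tcp_rot: [-179.8, -0.0, 142.0]
wrist_force: [0.3, 0.5, -0.0]
width: 0.0
finger_force: 0.0
50 [-1.0, 0.0, 1.3, -0.3, -0.0, -0.0]
40 [-1.7, 0.0, 2.0, -0.3, -0.0, -0.0]
30 [-2.3, 0.0, 2.8, -0.3, -0.0, -0.0]
20 [-2.8, 0.0, 3.7, -0.3, -0.0, -0.0]
10 [-3.0, 0.0, 4.6, -0.3, -0.0, -0.0]
0 [-3.2, 0.0, 5.6, -0.3, -0.0, -0.0]
```

View pics/s5.png

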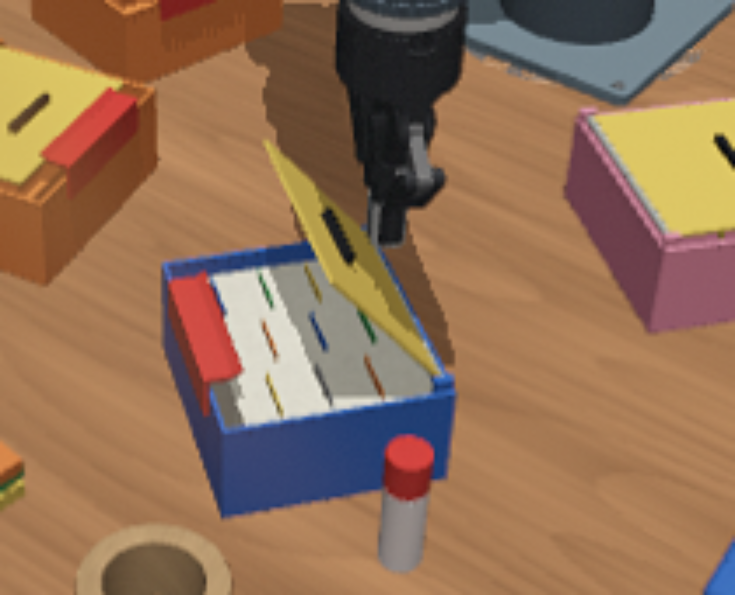

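The flap stays at about 50° and the fingertip is on the hinge side of the ridge, on its middle line. Now I'll fold it flat.

```bash
python3 -m pendant '[[-0.5,0,0.7,0,0,0],[-1,0,1.3,0,0,0],[-1.6,0,1.9,0,0,0],[-2,0,2.5,0,0,0],[-2.4,0,3.1,0,0,0],[-2.7,0,3.7,0,0,0],[-2.9,0,4.3,0,0,0],[-3,0,4.8,0,0,0],[-3,0,5.3,0,0,0],[-3,0,5.5,0,0,0]]'; python3 -m pendant '[[0,0,0.1,0,0,0],[0,0,0.2,0,0,0],[0,0,0.3,0,0,0],[0,0,0.3,0,0,0],[0,0,0.3,0,0,0],[0,0,0.3,0,0,0],[0,0,0.3,0,0,0],[0,0,0.3,0,0,0],[0,0,0.3,0,0,0],[0,0,0.3,0,0,0]]'
python3 - <<'E'
from h import *
o=get_obs();print(o["wrist_force"],RB.T@(o["eef_pos"]-BC)*1000)
p,d=capture("scene"); np.save("p6",p);np.save("d6",d)
X=cloud("scene",d); H,S,V=cv2.split(cv2.cvtColor(p,cv2.COLOR_RGB2HSV))
q=(X-BC)@RB*1000; m=(H>18)&(H<34)&(S>100)&(abs(q[...,0])<90)&(abs(q[...,1])<80)&(q[...,2]>50)
k=q[m]; print(len(k)); 
for x in range(-60,70,15):
    s=k[abs(k[:,0]-x)<7.5]; print(x,len(s),s[:,2].mean().round(1) if len(s) else "")
print(np.percentile(k[:,0],[0.5,99.5]))
r=((H<8)|(H>172))&(S>140)&(abs(q[...,0]-65)<25)&(abs(q[...,1])<60)&(q[...,2]>75); print("lip x",np.percentile(q[r][:,0],[1,99]),"y",np.percentile(q[r][:,1],[1,99]))
E
```

```text
t: 8.8
eef_pos: [0.5593, 0.1315, 0.0813]
tcp_rot: [-179.8, 0.0, 142.0]
wrist_force: [1.2, -1.0, 2.4]
width: 0.0001
finger_force: 1.2
t: 9.8
eef_pos: [0.5594, 0.1316, 0.0795]
tcp_rot: [-179.8, 0.0, 142.0]
wrist_force: [-0.9, -2.8, 7.6]
width: 0.0004
finger_force: 3.9
[-0.85399394 -2.79718821  7.59292462] [-22.28953667  -0.1350335   79.48211291]
1863
-60 194 78.6
-45 185 78.6
-30 168 82.1
-15 261 79.0
0 277 78.4
15 263 78.5
30 295 78.0
45 202 78.0
60 0 
[-68.08015988  48.05581479]
lip x [51.53995021 76.87922868] y [-47.83413707  50.3338195 ]
```

The flap lies flat at z≈78–79, is pressed with about 8 N and is still drawn in. Next I'll slide the tip up to the ridge.

```bash
python3 -m pendant '[[-0.1,0,0.1,0,0,0],[-0.3,0,0.1,0,0,0],[-0.6,0,0.1,0,0,0],[-0.9,0,0.1,0,0,0],[-1.2,0,0.1,0,0,0],[-1.5,0,0.1,0,0,0],[-1.7,0,0.1,0,0,0],[-1.9,0,0.1,0,0,0],[-2.1,0,0.1,0,0,0],[-2.2,0,0.1,0,0,0]]'
cat > s.py <<'E'
from h import *
o=get_obs();print("f box",(RB.T@o["wrist_force"]).round(1),"tcp box",(RB.T@(o["eef_pos"]-BC)*1000).round(1))
p,d=capture("scene"); X=cloud("scene",d); H,S,V=cv2.split(cv2.cvtColor(p,cv2.COLOR_RGB2HSV))
q=(X-BC)@RB*1000; y=(H>18)&(H<34)&(S>100)&(abs(q[...,0])<90)&(abs(q[...,1])<85)&(q[...,2]>50)
print("flap x",np.percentile(q[y][:,0],[.5,99.5]).round(1),"z",np.median(q[y][:,2]).round(1))
r=((H<8)|(H>172))&(S>140)&(abs(q[...,0]-65)<25)&(abs(q[...,1])<60)&(q[...,2]>75); print("lip x",np.percentile(q[r][:,0],[1,99]).round(1))
cv2.imwrite("pics/last.png",cv2.resize(p[180:350,260:470],None,fx=3.5,fy=3.5)[:,:,::-1])
E
python3 s.py
```

```text
t: 10.85
eef_pos: [0.5742, 0.1206, 0.0786]
tcp_rot: [-179.7, -0.2, 142.1]
wrist_force: [-8.2, 2.5, 13.2]
width: -0.0001
finger_force: 6.3
f box [-8.  -3.  13.2] tcp box [-3.8  0.4 78.6]
flap x [-50.   66.5] z 77.6
lip x [51.4 77. ]
```

View pics/last.png

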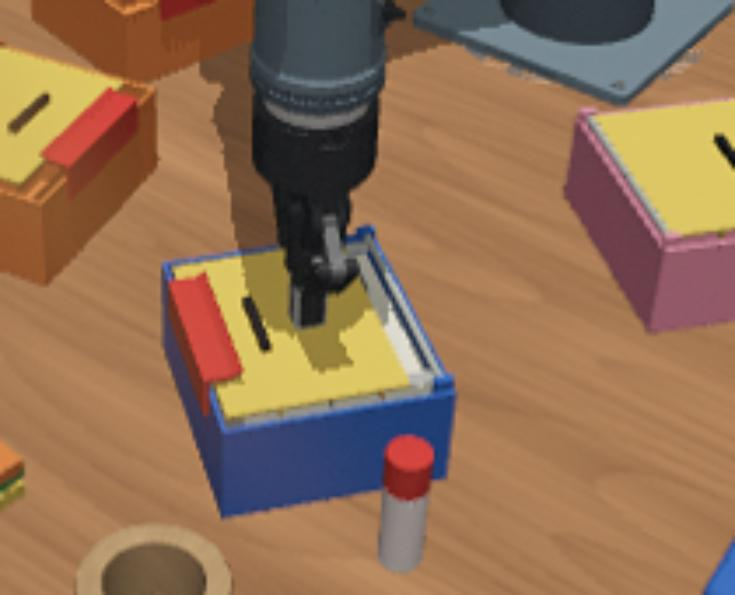

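Friction carried the flap out 18 mm with the pressed tip. Its edge now reads about x=66.5, beneath the lip (inner edge 59.5), and the box hasn't moved. I'll lift straight off and check.

```bash
python3 -m pendant '[[0.1,0,-0.3,0,0,0],[0.1,0,-0.6,0,0,0],[0.1,0,-1,0,0,0],[0.1,0,-2,0,0,0],[0.1,0,-3.5,0,0,0],[0.1,0,-5.5,0,0,0],[0.1,0,-8,0,0,0],[2,0,-10.5,0,0,0],[5,0,-12.5,0,0,0],[8,0,-13.5,0,0,0]]'; python3 -m pendant '[[3,0,-1,0,0,0],[5,0,-1,0,0,0],[7,0,-1,0,0,0],[8,0,-1,0,0,0],[8,0,-1,0,0,0],[8,0,-1,0,0,0],[8,0,-1,0,0,0],[8,0,-1,0,0,0],[8,0,-1,0,0,0],[8,0,-1,0,0,0]]'; python3 s.py
```

```text
t: 11.9
eef_pos: [0.5141, 0.1688, 0.2157]
tcp_rot: [-179.9, 0.1, 141.9]
wrist_force: [-0.2, 0.4, -0.4]
width: -0.0
finger_force: 0.0
t: 12.9
eef_pos: [0.451, 0.2169, 0.2226]
tcp_rot: [-179.8, -0.0, 141.9]
wrist_force: [-0.2, -1.2, -0.4]
width: -0.0002
finger_force: 0.0
f box [ 0.6 -1.1 -0.4] tcp box [-160.2    0.3  222.6]
flap x [-49.8  66.2] z 80.7
lip x [51.5 76.8]
```

View pics/last.png

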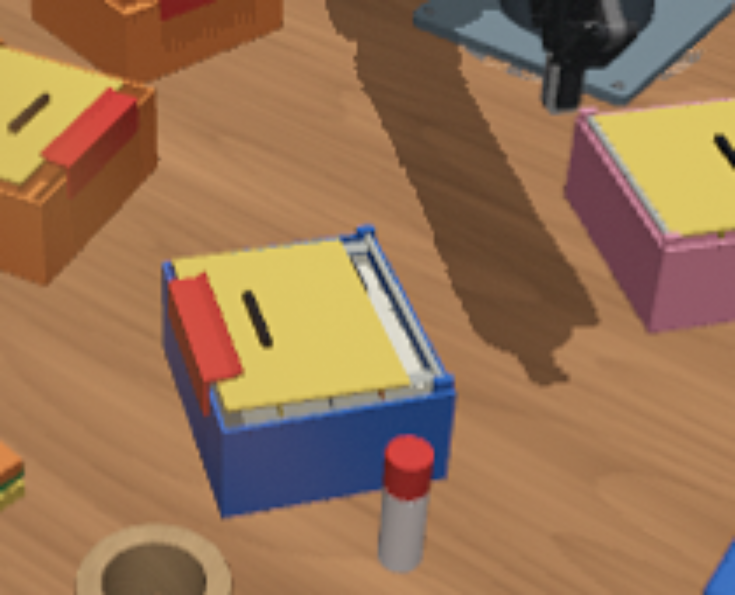

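The flap is held under the lip: it rose about 3 mm against the lip's underside and is still fully out. The box and bystanders are undisturbed and the hand is clear.

```bash
python3 -c "
from rig import *
print(sign_off())"
```

```text
the job is handed in; nothing more can be done
None
```

The card box is shut and handed in: the last picture shows the yellow flap slid out about 18 mm and held beneath the red lip, with the box unmoved and the hand clear, about 13 s in (friction from the pressed fingertip slid it out, so the ridge wasn't needed).

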